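Fit the hatch cover of a model work boat

TASK

The painted hatch cover of the model boat is drying in the little plywood rack. Draw it out by its tongue, lay it flat on the green cutting mat with the black grip up and let go of it; then take it by the black grip, tilt it to hook its tongue under the lip of the boat's hatch, and gently lower the other edge until the cover lies flat and fully home inside the white hatch rim. Let go of it, and leave the tape, the paint jar and the glue bottle as they stand.

Things in the scene. Friction and masses are not known exactly. Their poses are not given: they have to be found in the camera images.
- cover: Orange hatch cover, 0.11 to 0.22 kg: plate 110 (x) x 90 (y) x 10 mm thick; tongue 24 long x 40 wide x 6 thick amid its -x edge, undersides level; on top, across the middle, a black grip bar 12 thick (x) x 60 long (y) x 25 high. Origin: centre of the plate's underside; x points away from the tongue, z up through the grip. Starts flat in the rack, tongue sticking out, grip under the roof.
- tongue_tip (a point): Middle of the end edge of the cover's tongue, on its underside: 79 mm from the cover's origin along its -x. In the rack the tongue can be pinched across its 40 mm width: there is free room beside it, above it and 40 mm below it.
- grip_top (a point): Middle of the top of the black grip, 35 mm above the cover's underside.
- boat: Blue and red model boat, 200 mm beam, 460 long, fixed in a plywood cradle, deck 90 mm above the bench. Origin: on the bench under the middle of the hatch opening; x points across the boat, away from the lip, y towards the bow. The robot is on the -x side. A wheelhouse (top 155, funnel 190, mast 215 mm above the bench) stands on the +y side, its near wall 125 mm from the hatch middle.
- seat (a point): Middle of the hatch opening, on the deck, 90 mm above the bench, where the cover's underside has to rest; axes as the boat. The white rim's opening is 114 (x) x 98 (y) mm; the rim is 10 high and 8 thick on the +x and both y sides, the lip is its -x side. The cover spans a hole of 84 (x) x 68 (y) in the deck.
- lip (a point): Middle of the lip's lower edge, facing the opening: 57 mm from the seat along -x, 12 above the deck. The lip is a plate 4 thick (top 16 above the deck) reaching 34 mm to -x from here; under it a slot 48 wide (y), 12 high, 30 deep takes the tongue; beside the slot it is solid. The cover's plate does not go under: its tongue-side edge stops against the lip, tongue 24 mm in.
- rack: Plywood drying rack, fixed on the mat, open at its front (-x), 118 wide, 84 high. Origin: middle of its bottom. Floor 40 mm above the origin, its front edge at x = -55; roof and side walls begin at x = -41; inner width 102, roof underside 80 above the origin, 12 mm high back stop at x = 59. The cover's origin starts within 5 mm of the point 40 mm above the rack's origin, its x along the rack's x.
- mat: Green cutting mat, fixed, 460 (x) x 500 (y) x 3 mm thick. Origin: centre of its underside.
- tape: Yellow roll of tape standing flat, 80 mm diameter, 45 high; bystander. Origin: centre of the underside.
- paint: Red paint jar with white cap, 44 mm diameter, 55 high; bystander. Origin: centre of the underside.
- glue: White glue bottle with green cap, 56 mm diameter, 130 high; bystander. Origin: centre of the underside.
Mind the look-alikes: they are no part of the job. Of the things shaped like the cover, the orange one is meant.

How it is judged:
By the outcome, as a careful person would: the job done as asked, in the order asked, and still so for the second after the job is handed in, with the robot touching nothing.
It also fails if it takes over 58 s, if anything falls off the work surface, if the arm or the gripper's body presses on something with over 40 N, if the wrist force passes 120 N, or if a joint passes its speed limit or range.

ROBOT

A 7-joint arm with a two-finger parallel gripper is mounted at the origin on the work surface. World frame = base frame: x ahead of the robot, y to its left, z up, the work surface at z = 0. Lengths are in m, angles in rad, forces in N, time in s.
With the tool pointing down it reaches from about 0.425 to 0.875 m from the base axis. Payload 4.7 kg.
Tool frame: the origin (TCP) lies at the very end of the fingers, on their centre line; the grasp point (between the pads) lies 19 mm behind it (bot.hold_point_z is the z of the grasp point in the tool frame, in m); z points along the fingers, y is the direction in which the jaws open and shut (so a half turn about z gives the same grasp; the last joint's range is limited). The gripper opens to 87 mm and grips with 3 to 60 N. Pads are 19 mm wide; open, the fingers measure 117 mm over their backs; the gripper's body (75 mm by 190 mm) begins 51 mm behind the grasp point.
Start: joints at [1.155, 0.321, -0.07, 1.45, 0.023, 1.371, -0.057], TCP at [0.271, -0.591, 0.223] pointing down, gripper open.
Joint ranges: [-2.86, 2.86], [-0.3, 2.09], [-1.38, 1.24], [0.06, 2.45], [-1.56, 4.7], [0.09, 2.05], [-2.69, 2.69]. Speed limits (rad/s): [2.57, 2.57, 3.14, 3.14, 3.14, 3.14, 3.14].

INTERFACE

Orientations are given as a unit quaternion [w, x, y, z].
In Python, from cell import bot, eoat, solve_ik, read_camera, workorder, search_frame, trace, get_time, get_joints, get_joint_vel, get_tau, get_ee_pos, get_eef_rot, get_ft_force, get_moment, get_gripper_width gives the robot as it stands. Calls block until the motion is done:
- bot.goto(position, orientation): joint-space move of the TCP to a pose.
- bot.movel(position, rotation=None, rate=0.15): straight line of the TCP; rotation=None keeps the orientation; rate is the mean speed in m/s.
- bot.set_joints(angles): joint-space move.
- eoat.ungrasp() and eoat.close_gripper(): open the fingers fully, or close them until they stop; the grip force is fixed at half the most.
- bot.wait(seconds).
- solve_ik(position, orientation): joint angles nearest the present ones, or None.
- read_camera(name): name is "scene" or "top" or "wrist"; returns a dict with "frame" (400x640x3 uint8, red, green, blue), "fovy" (degrees; the focal length in pixels is half the picture's height over the tangent of half this angle, whatever the lens; pixels are square), "cx", "cy" (the principal point, pixels), "distortion" ([k1, k2, p1, p2, k3] as OpenCV has them; the pictures are not rectified), "xyz" and "orientation" of the camera in the world. Camera axes: x right, y up, looking along -z (the intrinsics and any distortion apply to the point x, -y, -z); pixel columns grow to the right and rows downward; lengths in m; the calibration is good to about 2 mm. A picture is of the moment at which its call begins. There is no depth.
A pose or a line that the arm cannot do raises bot.IKError and nothing moves.
- workorder.hand_in(): hands the job in, once; it reports no verdict.
Trained networks look in a picture, given as the dict that the camera call returned (one of the last four; its "shot" number tells which), for a name from the list of things; names that differ only in an ending like _2 or _b are one class to them, and where a whole thing is asked for, a point or a joint stands for the part that bears it (a point fixed in the world has none). Each returns a list of dicts, best first, with "confidence" (0 to 1); they miss things now and then, are a little off and sometimes report something else, mostly with a low value. They report only what shows in the picture. A call takes as long as a camera call. They do not tell look-alikes from the thing itself.
- search_frame(picture, label): "box" ([left, top, right, bottom] in pixels, round what is visible of it).
- trace(picture, label): "pixels" (400x640 bool, what is visible of it) and "box" ([left, top, right, bottom] in pixels, round what is visible of it).
Readings, each from a call of its own:
- get_time(): time.
- get_joints(): joint angles.
- get_joint_vel(): joint speeds.
- get_tau(): joint torques, N m.
- get_ee_pos(): TCP position.
- get_eef_rot(): TCP orientation.
- get_ft_force(): force on the tool from outside, world axes, zero at the start.
- get_moment(): the same for the moment, N m.
- get_gripper_width(): finger opening in m.
Only numpy, scipy, OpenCV 4.12 (cv2) and the standard library are available. Lean on these libraries where they do the work, as an engineer would, in place of code of your own. Each camera call takes 0.05 s, during which the arm holds its last target.

## Working session

There is one attempt and no reset: what is moved stays moved. The work goes in short steps, each a Python script; the robot and the scene stay as the last script left them, time stands still between calls to the robot, and variables do not carry over. Pictures are saved under pics/ and viewed, and the job is handed in when it is done.

```bash
ls; mkdir -p pics; python3 - <<'E'
from cell import *
import cv2
for n in ["scene","top","wrist"]:
    p=read_camera(n)
    cv2.imwrite(f"pics/a_{n}.png",p["frame"][:,:,::-1])
    print(n,{k:v for k,v in p.items() if k!="frame"})
print(get_time(),get_ee_pos(),get_eef_rot(),get_gripper_width(),bot.hold_point_z)
E
```

```text
pics
scene {'fovy': 55.599047274494005, 'cx': 314.6708925212528, 'cy': 197.1177585777872, 'distortion': array([-0.07741001,  0.        ,  0.        ,  0.        ,  0.        ]), 'xyz': array([1.07108842, 0.35208285, 0.68254205]), 'orientation': array([0.36719845, 0.18906047, 0.4073003 , 0.81457222]), 'shot': 1}
top {'fovy': 42.57208587333292, 'cx': 324.315017954677, 'cy': 205.2889969369519, 'distortion': array([-0.13838826,  0.        ,  0.        ,  0.        ,  0.        ]), 'xyz': array([ 0.36453965, -0.14668698,  1.45233513]), 'orientation': array([-0.70614274, -0.02772141,  0.02858663,  0.70694891]), 'shot': 2}
wrist {'fovy': 67.15353787590215, 'cx': 316.42791372383635, 'cy': 195.94222500458704, 'distortion': array([0.00962807, 0.        , 0.        , 0.        , 0.        ]), 'xyz': array([ 0.3346843 , -0.56175142,  0.38370709]), 'orientation': array([ 0.83416075, -0.11094964,  0.07249563, -0.53536007]), 'shot': 3}
0.15 [ 0.270612   -0.59053923  0.22172592] [-6.96980561e-04  9.76999621e-01  2.13239797e-01 -2.10092782e-04] 0.08700295897865565 -0.0187
```

View pics/a_scene.png

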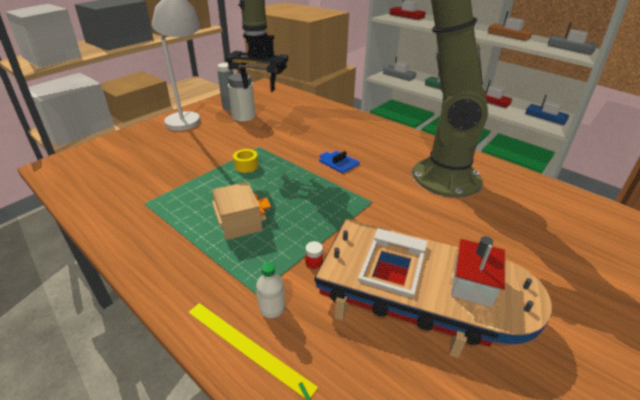

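View pics/a_top.png

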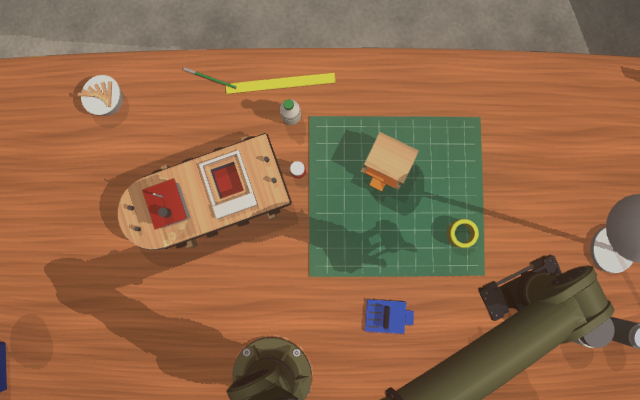

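View pics/a_wrist.png

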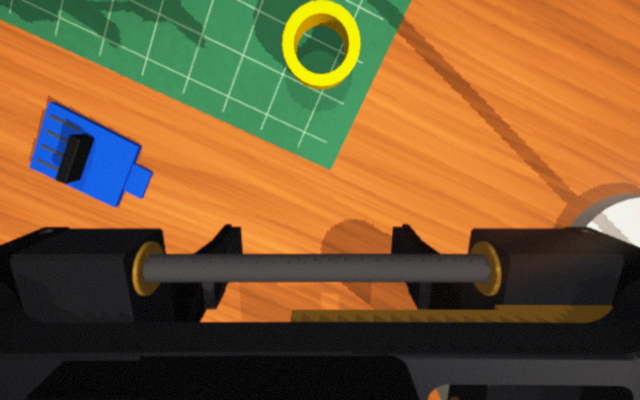

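The scene view shows the rack with an orange tongue at (264,206), the boat with its hatch at (393,265), and a blue look-alike at (340,160). In the top view these are: orange tongue (377,184), rack roof (391,160), hatch (228,183) with the lip at its lower edge near (235,208), blue look-alike (387,316), tape (464,233), jar (297,168) and glue (290,108).

```bash
cat > h.py <<'E'
from cell import *
import numpy as np, cv2
from scipy.spatial.transform import Rotation as R
def q2R(q): return R.from_quat([q[1],q[2],q[3],q[0]]).as_matrix()
def R2q(M):
    q=R.from_matrix(M).as_quat(); return np.array([q[3],q[0],q[1],q[2]])
def K(p):
    f=200/np.tan(np.radians(p["fovy"])/2); return np.array([[f,0,p["cx"]],[0,f,p["cy"]],[0,0,1.]])
F=np.diag([1,-1,-1.])
def proj(p,X):
    X=np.atleast_2d(X).astype(float); C=(X-p["xyz"])@q2R(p["orientation"])@F
    return cv2.projectPoints(C,np.zeros(3),np.zeros(3),K(p),np.array(p["distortion"]))[0][:,0]
def unproj(p,uv,z):
    u=cv2.undistortPoints(np.array(uv,float).reshape(-1,1,2),K(p),np.array(p["distortion"]))[:,0]
    d=np.c_[u,np.ones(len(u))]@F@q2R(p["orientation"]).T
    return p["xyz"]+d*((z-p["xyz"][2])/d[:,2])[:,None]
def save(p,name,box=None,s=1,polys=[]):
    im=p["frame"][:,:,::-1].copy()
    l,t,r,b=box or (0,0,640,400)
    im=cv2.resize(im[t:b,l:r],None,fx=s,fy=s,interpolation=cv2.INTER_CUBIC)
    for pl,col in polys:
        q=((proj(p,pl)+0.5-[l,t])*s).astype(np.int32); cv2.polylines(im,[q],True,col,1)
    cv2.imwrite(f"pics/{name}.png",im)
E
python3 - <<'E'
from h import *
for n,boxes in [("top",[(270,90,500,290),(90,110,320,270)]),("scene",[(150,130,390,300),(290,200,570,360)])]:
    p=read_camera(n)
    for i,b in enumerate(boxes): save(p,f"b_{n}{i}",b,3 if b[2]-b[0]<260 else 2.8)
    for l in ["cover","rack","boat","tape","paint","glue","mat","tongue_tip","grip_top"]:
        for d in search_frame(p,l)[:3]: print(n,l,round(d["confidence"],2),np.round(d["box"],1))
E
```

```text
top cover 0.88 [364.7 167.3 397.4 192. ]
top cover 0.66 [366.6 296.9 412.2 332. ]
top rack 0.72 [361.8 134.4 418.  189.7]
top boat 0.67 [122.3 133.7 292.9 251.2]
top tape 0.85 [445.1 220.4 478.  248.3]
top paint 0.79 [290.3 159.1 305.2 180.2]
top glue 0.79 [277.9  99.  300.5 125.4]
top mat 0.66 [307.2 113.1 486.9 276.6]
top tongue_tip 0.92 [364.9 297.3 415.8 329.5]
top tongue_tip 0.88 [368.3 172.4 397.3 190.6]
top grip_top 0.94 [362.6 298.8 411.7 335. ]
top grip_top 0.59 [366.6 167.6 395.9 190. ]
top grip_top 0.53 [361.3 136.  415.4 192.2]
scene cover 0.83 [318.6 152.1 358.3 174.2]
scene cover 0.6 [255.7 200.6 269.8 215.2]
scene rack 0.9 [211.9 180.7 269.  240.6]
scene tape 0.71 [236.4 149.6 254.8 170.4]
scene paint 0.81 [303.2 240.8 324.4 266.7]
scene glue 0.71 [259.8 262.  285.4 316.4]
scene mat 0.56 [148.2 148.2 374.7 293.7]
scene tongue_tip 0.92 [319.  149.2 358.1 172.5]
scene tongue_tip 0.5 [258.7 198.7 270.4 218.5]
scene grip_top 0.61 [320.5 150.3 357.1 175.6]
scene grip_top 0.55 [252.  196.2 272.3 215.2]
```

View pics/b_top0.png

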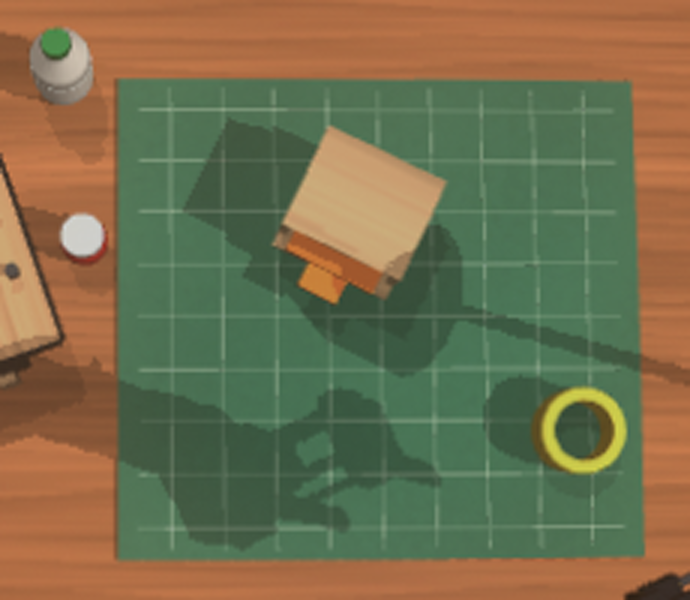

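View pics/b_top1.png

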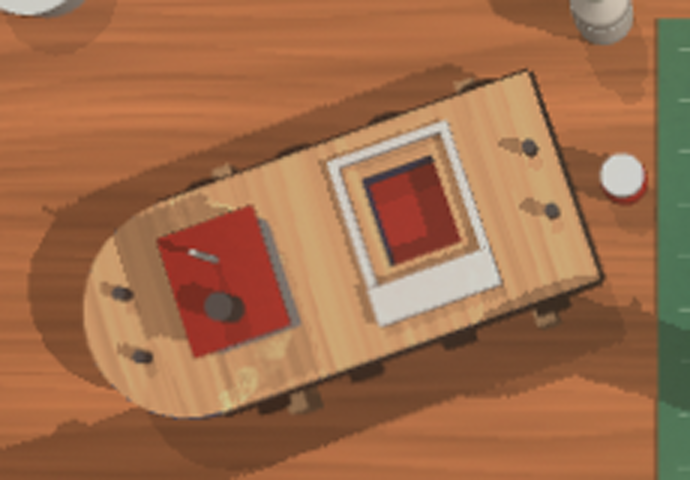

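View pics/b_scene0.png

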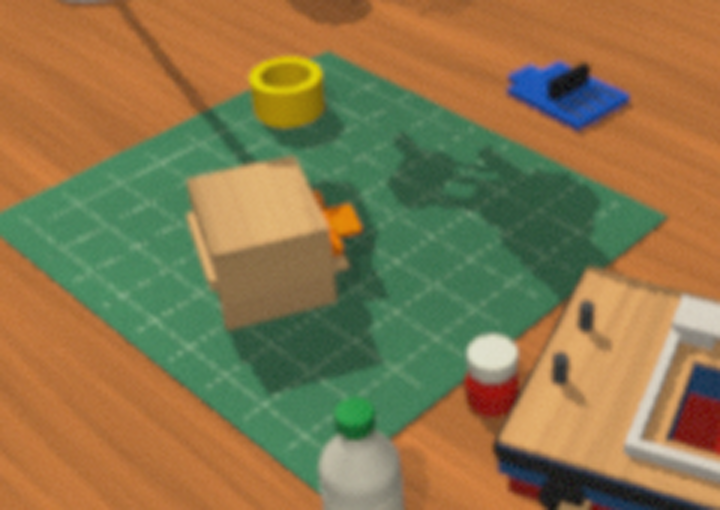

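View pics/b_scene1.png

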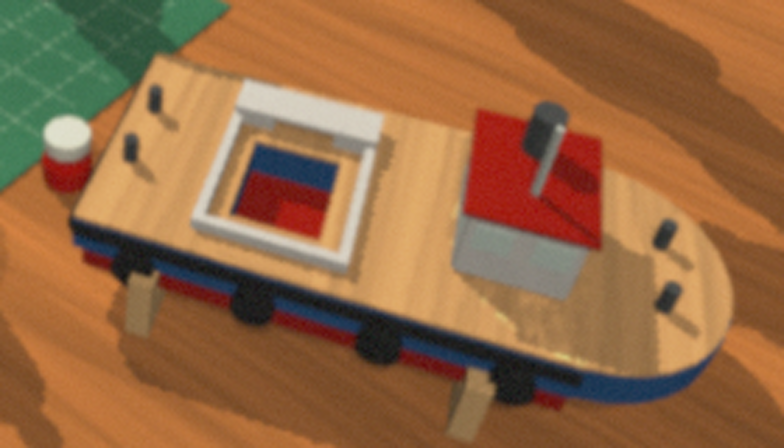

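```bash
cat >> h.py <<'E'
from scipy.optimize import least_squares
def rz(a): return R.from_euler('z',a).as_matrix()
def world(pose,L): # pose x,y,yaw ; L local (z included)
    return np.atleast_2d(L)@rz(pose[2]).T+[pose[0],pose[1],0]
def fit(obs,x0,maxr=None):
    # obs: list of (p, L pts, uv)
    f=lambda x: np.concatenate([(proj(p,world(x,L))-uv).ravel() for p,L,uv in obs])
    r=least_squares(f,x0,loss='soft_l1'); return r.x,r.fun if False else f(r.x)
LC=np.array
def RIM(): return LC([[65,57,100],[65,-57,100],[-91,-57,106],[-91,57,106]])/1e3
def COVER(z): return [LC([[55,45,z],[55,-45,z],[-55,-45,z],[-55,45,z]])/1e3, LC([[-55,20,z-4],[-55,-20,z-4],[-79,-20,z-4],[-79,20,z-4]])/1e3]
E
python3 - <<'E'
from h import *
pt=read_camera("top"); ps=read_camera("scene")
c=lambda a,o,s:(np.array(a,float)+0.0)/s+o-0.5+0.0
rim_t=c([(327,160),(446,123),(502,283),(380,325)],[90,110],3)
rim_s=c([(348,270),(194,222),(243,82),(382,117)],[290,200],2.8)
# which top corner is +y? left in top = +y(world)
x,r=fit([(pt,RIM(),rim_t),(ps,RIM(),rim_s)],[0.5,0.1,0.3]); print("boat",x,np.round(r,1))
x,r=fit([(pt,RIM(),rim_t)],[0.5,0.1,0.3]); print("boat top",x,np.round(r,1))
# tongue+plate front in top
g=lambda a:c(a,[270,90],3)
T=LC([[-79,20,49],[-79,-20,49],[-41,59,87],[-41,-59,87]])/1e3
uv=g([(300,281),(336,302),(283,228),(388,283)])
print(unproj(pt,uv,[.049])[:2],unproj(pt,uv,.087)[2:])
tt=g([(300,283),(337,303)]); w=unproj(pt,tt,.049); print(w, np.linalg.norm(w[0]-w[1]))
for n,z,px in [("tape",.048,(464,233)),("paint",.055,(297,168)),("glue",.13,(288,104))]: print(n,unproj(pt,[px],z))
print(unproj(pt,g([(118,80),(632,83),(643,558),(117,558)]),.003))
rb=g([(330,127),(447,181)]); w=unproj(pt,rb,.087);print(w,np.linalg.norm(w[0]-w[1]))
E
```

```text
boat [0.54522039 0.11500452 0.34631342] [-0.5  0.1 -0.4 -2.1 -0.3 -1.1 -0.1 -0.5  0.3 -1.6 -1.2 -0.8  0.5 -0.7
  0.5 -0.7]
boat top [0.54311607 0.11388455 0.33492581] [ 0.1  0.5  0.3 -1.2 -0.2  0.1 -0.2  0.2]
[[ 0.53757866 -0.27306805  0.049     ]
 [ 0.51816718 -0.30602833  0.049     ]] [[ 0.58075829 -0.25483569  0.087     ]
 [ 0.53111855 -0.3486572   0.087     ]]
[[ 0.53572851 -0.27305096  0.049     ]
 [ 0.51724367 -0.3069396   0.049     ]] 0.038602195470981905
tape [[ 0.39939162 -0.53439218  0.048     ]]
paint [[ 0.5790124  -0.07348259  0.055     ]]
glue [[ 0.73862809 -0.05275188  0.13      ]]
[[ 0.73818325 -0.10417719  0.003     ]
 [ 0.73825467 -0.60461383  0.003     ]
 [ 0.27904574 -0.60279766  0.003     ]
 [ 0.28240997 -0.1038677   0.003     ]]
[[ 0.67317398 -0.29830077  0.087     ]
 [ 0.62396769 -0.40378016  0.087     ]] 0.11639227200280186
```

Candidates for "the cover": the orange plate and tongue in the rack (top px 377,184; scene 264,206), and the blue plate lying on the bench (top 387,316; scene 340,160). I choose the orange one. Next I take a close wrist look at it.

```bash
cat >> h.py <<'E'
def down(yaw,tilt=0.0):
    """tool orientation: tool x horizontal at yaw, z down; tilt: rotation about cover y (world yaw frame) of the whole"""
    D=np.array([[1,0,0],[0,-1,0],[0,0,-1.]])
    return R2q(rz(yaw)@R.from_euler('y',tilt).as_matrix()@D)
E
python3 - <<'E'
from h import *
p=read_camera("wrist")
Rt=q2R(get_eef_rot()); print("cam in tool",Rt.T@(p["xyz"]-get_ee_pos()), Rt.T@q2R(p["orientation"])@[0,0,-1])
a=np.radians(-25); d=np.array([np.cos(a),np.sin(a)])
tip=np.array([.5265,-.290])
for pos,yaw in [((*(tip-.08*d),.2),a),((*(tip+.012*d),.041),a),((.418,-.185,.01),0),((.485,-.185,.02),0),((.485,-.185,.02),np.pi),((.544,.114,.13),.335),((.544,.114,.13),.335+np.pi),((*(tip+.012*d),.041),a+np.pi)]:
    s=solve_ik(np.array(pos),down(yaw)); print(np.round(pos,3),round(yaw,2),None if s is None else np.round(s,2))
bot.goto(np.array([*(tip-.09*d),.2]),down(a)); print(get_time())
p=read_camera("wrist"); save(p,"c_wrist")
p=read_camera("top"); save(p,"c_top")
E
```

```text
cam in tool [ 0.07020002  0.00035508 -0.16214263] [-2.62637030e-01 -5.22642042e-04  9.64894563e-01]
[ 0.454 -0.256  0.2  ] -0.44 [ 0.72  0.07 -0.26  1.79  0.02  1.28 -1.56]
[ 0.537 -0.295  0.041] -0.44 [ 0.62  0.4  -0.2   1.73  0.09  1.02 -1.62]
[ 0.418 -0.185  0.01 ] 0 [ 0.72  0.16 -0.38  2.12  0.08  0.87 -1.28]
[ 0.485 -0.185  0.02 ] 0 [ 0.65  0.27 -0.37  1.97  0.12  0.92 -1.36]
[ 0.485 -0.185  0.02 ] 3.14 [ 0.86  0.3  -0.61  1.97  0.22  0.93  1.71]
[0.544 0.114 0.13 ] 0.34 [ 0.56  0.32 -0.94  1.78  0.28  1.19 -1.7 ]
[0.544 0.114 0.13 ] 3.48 [ 0.58  0.33 -0.98  1.78  0.29  1.19  1.43]
[ 0.537 -0.295  0.041] 2.71 [ 0.88  0.44 -0.52  1.72  0.25  1.04  1.41]
2.725
```

View pics/c_wrist.png

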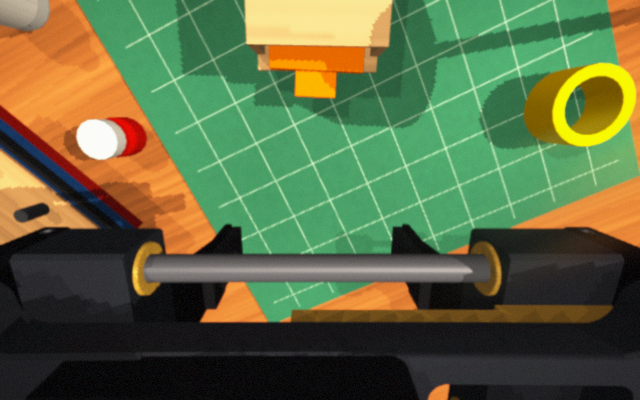

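The wrist view shows the orange plate front and tongue (tongue tip edge near (316,97)) under the plywood roof. Its colour and position confirm the choice. Now I measure it.

```bash
python3 - <<'E'
from h import *
p=read_camera("wrist"); save(p,"c_crop",(235,0,405,120),4.5)
E
```

```text
(no output)
```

View pics/c_crop.png

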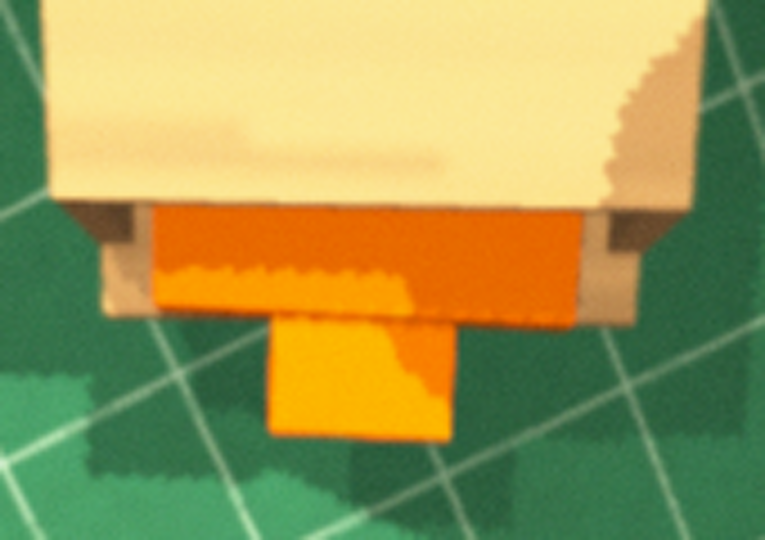

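```bash
python3 - <<'E'
from h import *
p=read_camera("wrist")
c=lambda a:np.array(a,float)/4.5+[235,0]-0.4
L=LC([[-79,20,49],[-79,-20,49],[-55,45,53],[-55,-45,53]])/1e3
x,r=fit([(p,L,c([(269,432),(451,438),(155,302),(577,320)]))],[.6,-.32,-.44]); print("cover",x,np.degrees(x[2]),np.round(r,1))
L2=LC([[-41,59,87],[-41,-59,87],[-55,59,43],[-55,-59,43]])/1e3
x2,r=fit([(p,L2,c([(48,198),(693,210),(103,315),(636,325)]))],[.6,-.32,-.44]); print("rack",x2,np.degrees(x2[2]),np.round(r,1))
pt=read_camera("top")
print(proj(pt,world(x,LC([[-79,20,49],[-79,-20,49]])/1e3)), (np.array([(300,283),(337,303)])/3+[270,90]-.5))
save(p,"c_ov",(235,0,405,120),4.5,[(world(x,l),(255,0,255)) for l in COVER(53)])
np.save("cover0.npy",x)
E
```

```text
cover [ 0.59455964 -0.32658044 -0.47863466] -27.42374622985396 [ 0.2 -0.6  0.2 -0.2 -0.6  0.3  0.1  0.4]
rack [ 0.59470161 -0.32624875 -0.4557028 ] -26.109846909851967 [ 0.7  0.1 -0.6  0.1 -0.8 -0.1  0.7 -0.2]
[[369.28680105 184.582979  ]
 [382.20621626 191.22844256]] [[369.5        183.83333333]
 [381.83333333 190.5       ]]
```

View pics/c_ov.png

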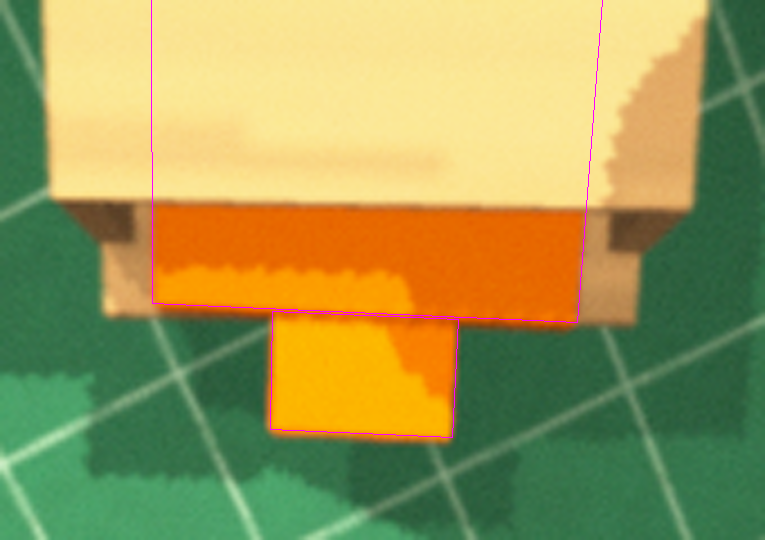

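```bash
python3 - <<'E'
from h import *
x=np.load("cover0.npy"); x[2]=-.468
g=world(x,LC([-.0695,0,0]))[0]
bot.goto(np.array([g[0],g[1],.10]),down(x[2])); print(get_time())
bot.movel(np.array([g[0],g[1],.041]),rate=.08); print(get_time(),get_ee_pos(),get_ft_force())
p=read_camera("scene"); save(p,"d_scene",(180,120,340,260),4.5)
eoat.close_gripper(); print(get_time(),get_gripper_width(),get_ft_force(),get_moment())
p=read_camera("wrist"); save(p,"d_wrist")
p=read_camera("scene"); save(p,"d_scene2",(180,120,340,260),4.5)
E
```

```text
3.5917
4.4833 [ 0.53291745 -0.29537843  0.04128247] [-0.33646234 -0.51185531  0.3175246 ]
5.3833 0.039226382861616144 [0.35914736 0.84288294 0.08985869] [ 0.25655327  0.03490203 -0.02417164]
```

View pics/d_scene2.png

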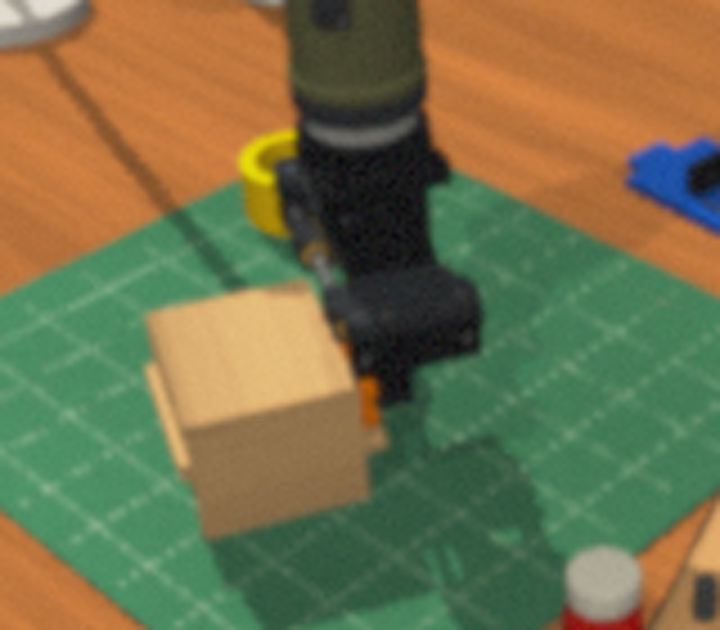

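View pics/d_wrist.png

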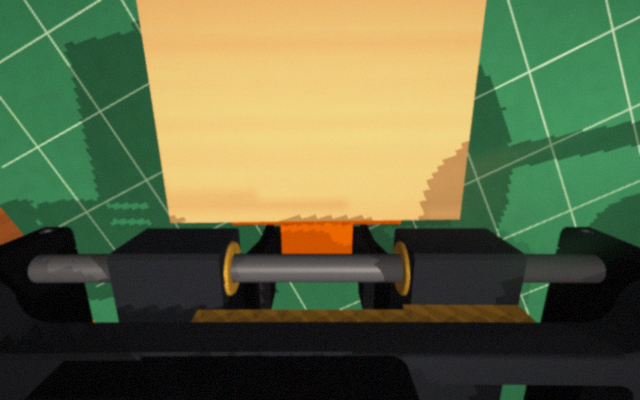

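The tongue is held at 39 mm width. Drawing it out.

```bash
python3 - <<'E'
from h import *
a=-.456; d=np.array([np.cos(a),np.sin(a),0])
e=np.array(get_ee_pos())
bot.movel(e-d*.07,rate=.08); print(get_time(),get_gripper_width(),get_ft_force(),get_moment())
bot.movel(e-d*.132,rate=.08); print(get_time(),get_ee_pos(),get_gripper_width(),get_ft_force(),get_moment())
p=read_camera("wrist"); save(p,"e_wrist")
p=read_camera("scene"); save(p,"e_scene",(180,120,340,260),4.5)
E
```

```text
6.5083 0.03994859537519299 [-0.87704828  0.21368901 -0.03551502] [0.19561091 0.13457276 0.00619865]
7.4333 [ 0.414535   -0.23708568  0.0411771 ] 0.03909336349016751 [-0.44393385  0.03655822 -2.00857945] [ 0.11798745  0.08003464 -0.04235674]
```

View pics/e_scene.png

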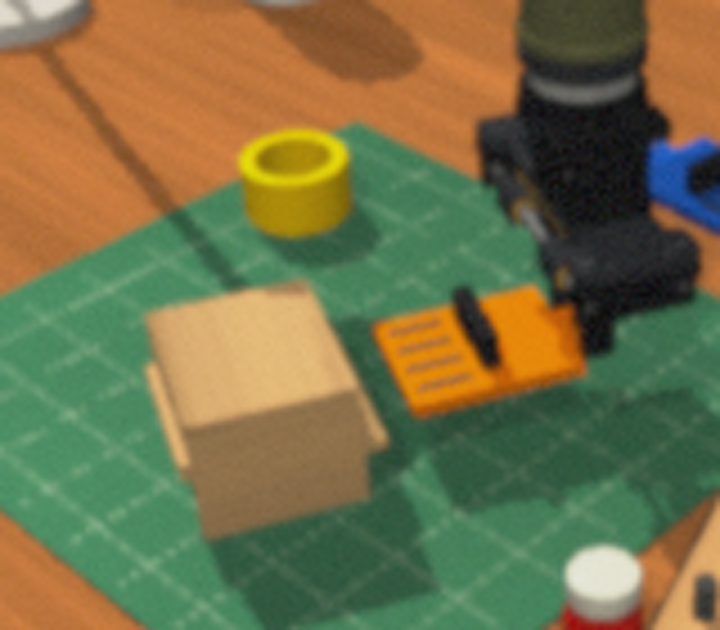

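View pics/e_wrist.png

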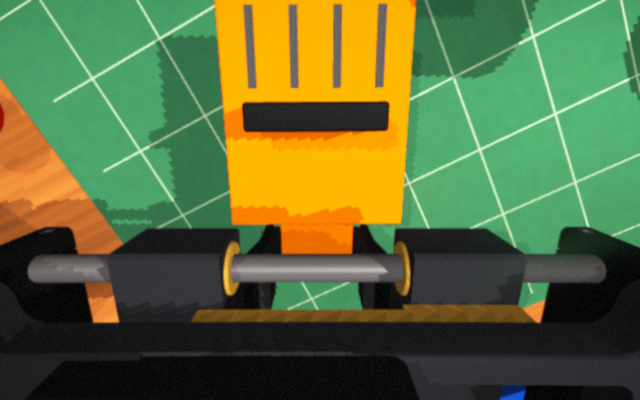

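```bash
python3 - <<'E'
from h import *
D=np.diag([1,-1,-1.])
def gq(yaw,th,s): # cover yaw, tilt th (tongue down = rotation -th about y), s=+-1: tool x along s*90deg
    return R2q(rz(yaw)@R.from_euler('y',-th).as_matrix()@rz(s*np.pi/2)@D)
for s in (1,-1):
  for pos,yaw,th in [((.485,-.185,.02),0,0),((.485,-.185,.02),.2,0),((.544,.114,.11),.335,0),((.54,.11,.13),.335,.2),((.55,.12,.25),.335,.3)]:
    q=solve_ik(np.array(pos),gq(yaw,th,s)); print(s,pos,yaw,th,None if q is None else np.round(q,2))
E
```

```text
1 (0.485, -0.185, 0.02) 0 0 [ 0.8   0.29 -0.54  1.97  0.18  0.93  0.17]
1 (0.485, -0.185, 0.02) 0.2 0 [ 0.82  0.3  -0.56  1.97  0.19  0.93  0.36]
1 (0.544, 0.114, 0.11) 0.335 0 [ 0.39  0.29 -0.74  1.8   0.21  1.13 -0.08]
1 (0.54, 0.11, 0.13) 0.335 0.2 [ 0.41  0.07 -0.66  1.97  0.03  0.92  0.07]
1 (0.55, 0.12, 0.25) 0.335 0.3 [ 0.31 -0.09 -0.52  1.87 -0.09  1.05  0.16]
-1 (0.485, -0.185, 0.02) 0 0 [-0.29  0.29  0.68  2.01 -0.23  0.92 -2.63]
-1 (0.485, -0.185, 0.02) 0.2 0 [-0.13  0.26  0.49  2.   -0.16  0.91 -2.5 ]
-1 (0.544, 0.114, 0.11) 0.335 0 [-1.26  0.43  1.22  1.86 -0.44  1.17 -2.69]
-1 (0.54, 0.11, 0.13) 0.335 0.2 None
-1 (0.55, 0.12, 0.25) 0.335 0.3 None
```

```bash
python3 - <<'E'
from h import *
yaw=.08; o=np.array([.485,-.185]); g=o-.0695*np.array([np.cos(yaw),np.sin(yaw)])
bot.movel(np.array([g[0],g[1],.043]),down(yaw),rate=.08); print(get_time(),get_ee_pos())
bot.movel(np.array([g[0],g[1],.010]),rate=.06); print(get_time(),get_ft_force(),get_moment())
p=read_camera("wrist"); save(p,"f_wrist")
p=read_camera("scene"); save(p,"f_scene",(220,120,400,260),4)
for z in (.007,.005,.0042):
    bot.movel(np.array([g[0],g[1],z]),rate=.03); f=get_ft_force(); print(get_time(),get_ee_pos()[2],np.round(f,2))
    if f[2]>4: break
E
```

```text
8.2667 [ 0.41586309 -0.19102576  0.04302553]
8.9667 [-0.28781807  0.95326917 -0.9272477 ] [0.00677198 0.15536697 0.02669415]
9.3167 0.0069427659967426815 [-0.86 -1.02 -1.83]
9.5667 0.004871655618814738 [ 0.27 -0.1  -1.99]
9.8167 0.004135368286123476 [-0.27  0.72 -1.66]
```

View pics/f_scene.png

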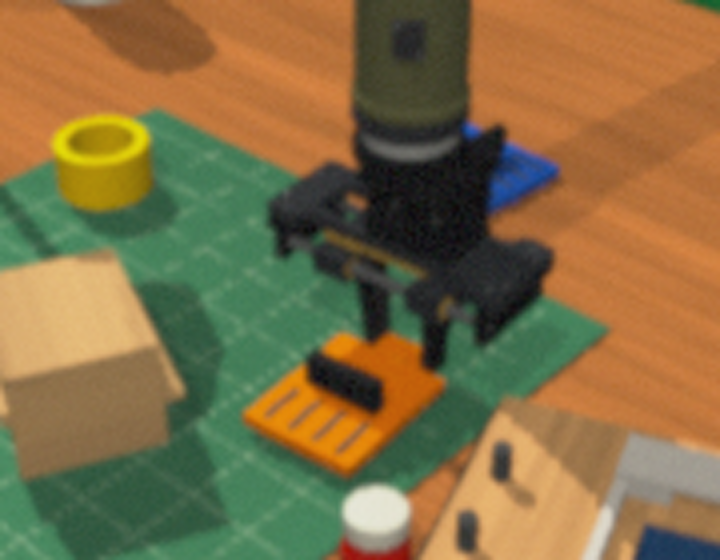

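Held level just over the mat. I'll go down the last bit, release, rise and look.

```bash
python3 - <<'E'
from h import *
e=np.array(get_ee_pos())
for z in (.0034,.0028):
    bot.movel(np.array([e[0],e[1],z]),rate=.03); f=get_ft_force(); print(get_time(),get_ee_pos()[2],np.round(f,2))
    if f[2]>0: break
eoat.ungrasp(); print(get_time(),get_ft_force())
bot.movel(np.array([e[0],e[1],.10]),rate=.15)
bot.movel(np.array([e[0]-.03,e[1],.18]),rate=.15)
p=read_camera("wrist"); save(p,"g_wrist"); print(get_time())
p=read_camera("top"); save(p,"g_top",(270,90,500,290),3)
E
```

```text
10.0667 0.0034823868468120966 [-0.03 -1.27 -1.37]
10.3167 0.003412220461775823 [-1.38  1.71  5.26]
11.35 [ 0.72633031 -3.95429473  6.17625127]
12.9167
```

View pics/g_wrist.png

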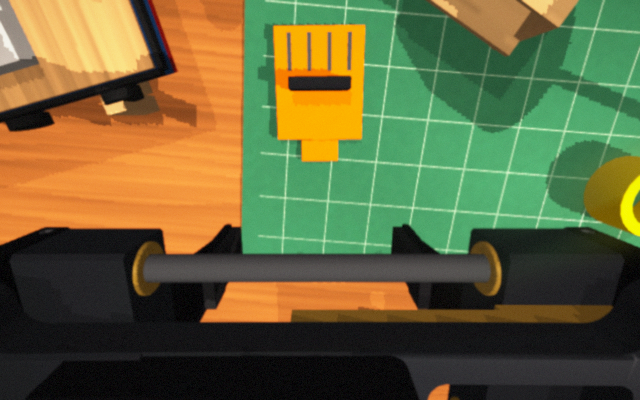

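View pics/g_top.png

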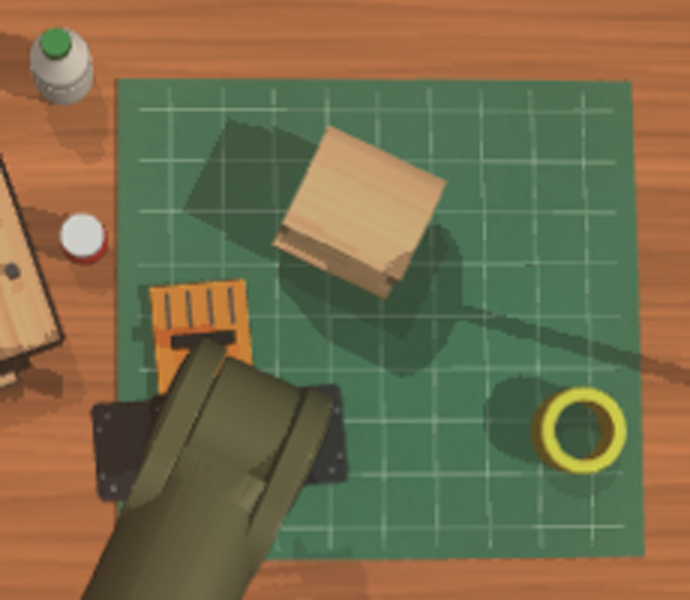

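The cover lies flat, grip up, fully on the mat (wrist px 275–365 × 25–160). Next, an overlay fit of the cover and a wrist look at the hatch.

```bash
python3 - <<'E'
from h import *
p=read_camera("wrist"); save(p,"g_crop",(260,10,380,175),4.5)
np.save("pw.npy",p,allow_pickle=True)
# hatch view: boat yaw .335
D=np.diag([1,-1,-1.])
yaw=.335; b=np.array([.544,.114])
s=R2q(rz(yaw)@rz(np.pi/2)@D)
ux=np.array([np.cos(yaw),np.sin(yaw)]); uy=np.array([-ux[1],ux[0]])
v=b-uy*.11
print(solve_ik(np.array([v[0],v[1],.30]),s))
bot.goto(np.array([v[0],v[1],.30]),s); print(get_time())
p=read_camera("wrist"); save(p,"h_wrist"); np.save("ph.npy",p,allow_pickle=True)
p=read_camera("top"); save(p,"h_top",(270,90,500,290),3); np.save("pt.npy",p,allow_pickle=True)
E
```

```text
[ 0.42720912  0.18559897 -0.56633852  1.49115091  0.09947068  1.49368444
  0.19599711]
14.1833
```

View pics/g_crop.png

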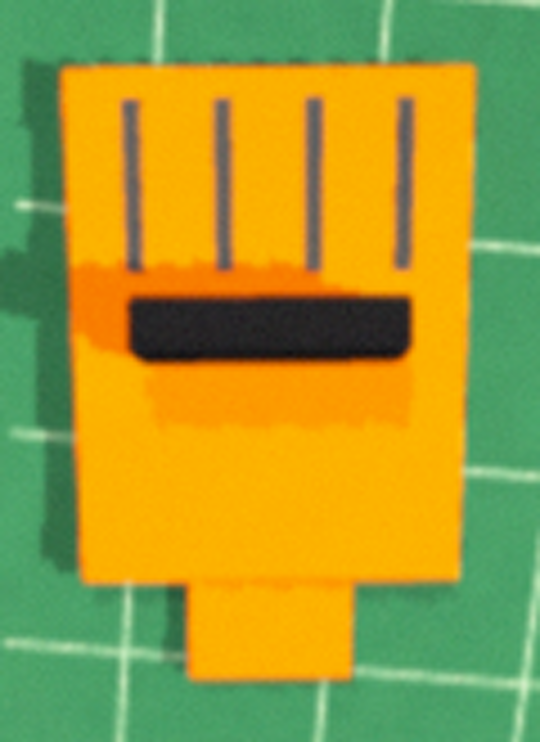

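View pics/h_wrist.png

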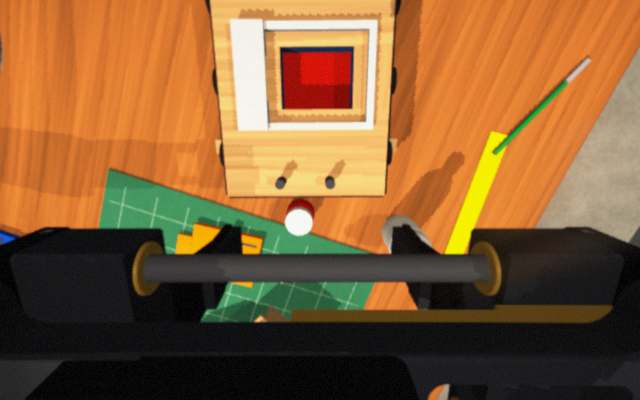

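View pics/h_top.png

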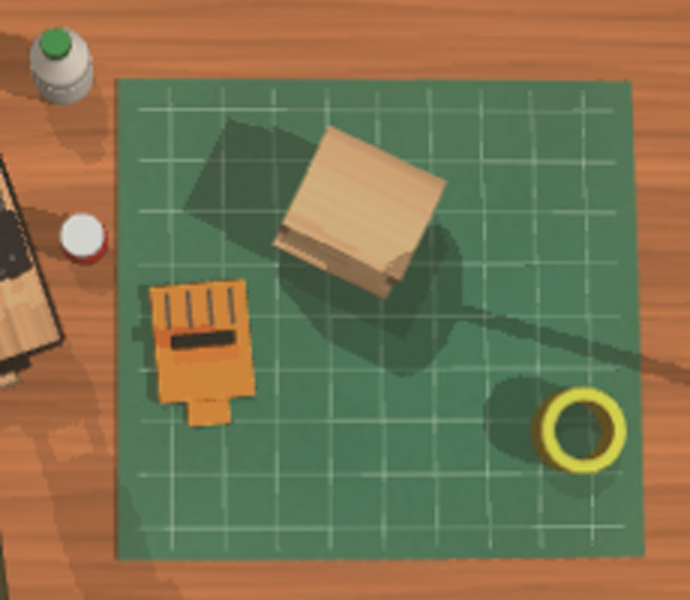

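```bash
python3 - <<'E'
from h import *
pw=np.load("pw.npy",allow_pickle=True).item(); ph=np.load("ph.npy",allow_pickle=True).item(); pt=np.load("pt.npy",allow_pickle=True).item()
c=lambda a,o,s:np.array(a,float)/s+o-0.5+.5/s
P=LC([[55,45,13],[55,-45,13],[-55,-45,13],[-55,45,13],[-79,20,9],[-79,-20,9]])/1e3
x,r=fit([(pw,P,c([(62,66),(476,66),(460,581),(83,583),(188,680),(352,680)],[260,10],4.5))],[.485,-.185,.08]); print("cover",x,np.round(r,1))
xt,r=fit([(pt,P[:4],c([(150,289),(246,280),(255,393),(161,404)],[270,90],3))],[.485,-.185,.08]); print("cover top",xt,np.round(r,1))
save(ph,"h_crop",(200,5,410,145),3.8)
np.save("cover1.npy",x)
E
```

```text
cover [ 0.4841581  -0.185745    0.08440179] [-0.1  0.1  0.4 -0.4 -0.1  0.1 -0.3  0.1  0.2  0.1 -0.  -0. ]
cover top [ 0.48453452 -0.18519709  0.09133072] [-0.  -0.4 -0.3 -0.3  0.5  0.8 -0.1  0.1]
```

View pics/h_crop.png

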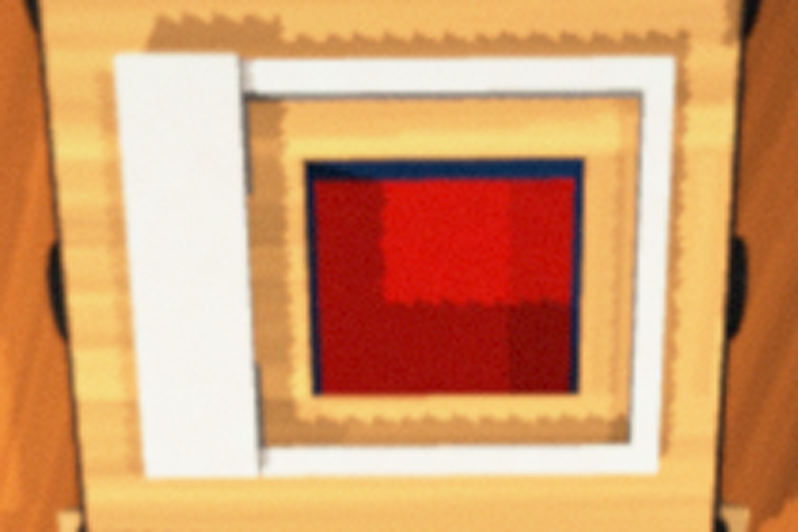

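```bash
python3 - <<'E'
from h import *
ph=np.load("ph.npy",allow_pickle=True).item()
c=lambda a,o,s:np.array(a,float)/s+o-0.5+.5/s
L=LC([[-91,57,106],[-91,-57,106],[-57,57,106],[-57,-57,106],[65,57,100],[65,-57,100],[57,49,100],[57,-49,100],[42,34,90],[42,-34,90],[-42,34,90],[-42,-34,90]])/1e3
uv=c([(115,54),(145,476),(238,53),(260,475),(675,57),(657,471),(640,94),(630,446),(584,158),(579,393),(305,158),(315,393)],[200,5],3.8)
x,r=fit([(ph,L,uv)],[.544,.114,.335]); print("boat wrist",x,np.round(r.reshape(-1,2),1).tolist())
np.save("boat.npy",x)
polys=[(world(x,L[[0,1,3,2]]),(255,0,255)),(world(x,LC([[57,49,100],[57,-49,100],[-57,-49,100],[-57,49,100]])/1e3),(255,0,0)),(world(x,L[[8,9,11,10]]),(0,255,0)),(world(x,LC([[65,57,100],[65,-57,100],[-57,-57,100],[-57,57,100]])/1e3),(255,255,0))]
save(ph,"h_ov",(200,5,410,145),3.8,polys)
E
```

```text
boat wrist [0.54206627 0.11330119 0.33680694] [[-0.1, -0.1], [0.1, 0.0], [-0.1, 0.1], [-0.6, 0.2], [0.0, 0.0], [-0.1, 0.4], [1.4, -1.3], [0.4, 0.0], [0.7, -0.6], [0.3, 0.8], [-0.8, -0.2], [-1.2, 1.1]]
```

View pics/h_ov.png

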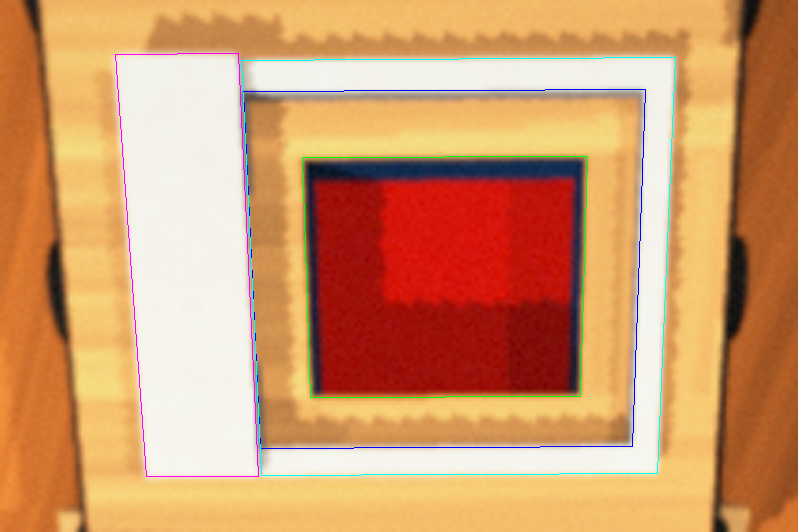

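The boat is at (0.542, 0.113), yaw 0.337, and two cameras agree within about 1 mm. The cover is at (0.484, -0.186), yaw 0.084. Now I take the grip across its 12 mm thickness and lift it a little.

```bash
cat >> h.py <<'E'
Dn=np.diag([1,-1,-1.])
def gq(yaw,th): return R2q(rz(yaw)@R.from_euler('y',-th).as_matrix()@rz(np.pi/2)@Dn)
H=.0130
def tcp_for(boat,ox,oz,th,oy=0.,h=None):
    """cover origin (ox,oy,oz above deck) in boat frame, tongue-down tilt th -> TCP pos, quat"""
    h=H if h is None else h
    o=np.array([ox,oy,oz+.09])+R.from_euler('y',-th).as_matrix()@[0,0,h]
    return world(boat,o)[0],gq(boat[2],th)
def from_tip(xt,t,th): # tip bottom edge x, height -> origin
    return xt+.079*np.cos(th), t+.079*np.sin(th)
E
python3 - <<'E'
from h import *
x=np.load("cover1.npy"); q=gq(x[2],0)
bot.goto(np.array([x[0],x[1],.11]),q); print(get_time())
bot.movel(np.array([x[0],x[1],.016]),rate=.1); print(get_time(),get_ee_pos(),np.round(get_ft_force(),2))
eoat.close_gripper(); print(get_time(),get_gripper_width(),np.round(get_ft_force(),2))
bot.movel(np.array([x[0],x[1],.06]),rate=.1); print(get_time(),get_gripper_width(),np.round(get_ft_force(),2),np.round(get_moment(),3))
p=read_camera("scene"); save(p,"i_scene",(220,120,400,260),4)
p=read_camera("wrist"); save(p,"i_wrist")
E
```

```text
15.4
16.4917 [ 0.48481006 -0.18593585  0.01664489] [-0.11  0.03 -0.16]
17.6833 0.011709341567220461 [ 0.17  0.18 -0.62]
18.275 0.01173275123841 [ 0.57  0.38 -0.75] [-0.035 -0.094 -0.079]
```

View pics/i_scene.png

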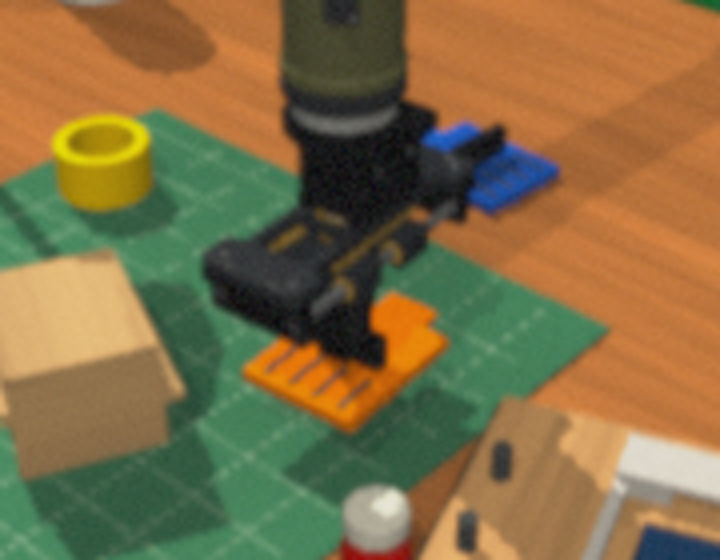

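View pics/i_wrist.png

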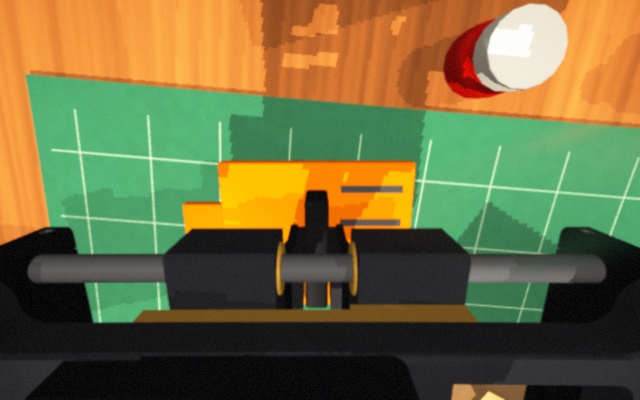

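```bash
python3 - <<'E'
from h import *
p=read_camera("wrist"); e=np.array(get_ee_pos()); print(e)
save(p,"i_crop",(175,145,430,240),3.1)
yaw=np.load("cover1.npy")[2]
w=unproj(p,[(219,162),(415,162)],e[2]-.0136+.010)
print((w-e)@rz(yaw), "expect (-55,45),(55,45)")
E
```

```text
[ 0.48339545 -0.18547777  0.05911172]
[[-0.05524425  0.04523112 -0.0036    ]
 [ 0.05310898  0.04520178 -0.0036    ]] expect (-55,45),(55,45)
```

View pics/i_crop.png

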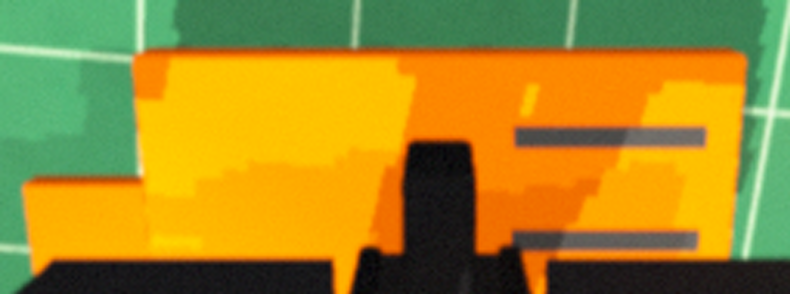

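```bash
python3 - <<'E'
from h import *
b=np.load("boat.npy"); th=np.radians(8)
e=np.array(get_ee_pos())
bot.movel(np.array([e[0],e[1],.20]),rate=.2); print(get_time(),np.round(get_ft_force(),2))
ox,oz=from_tip(-.049,.06,th)
P,q=tcp_for(b,ox,oz,th,h=.0136); print(P)
bot.goto(P,q); print(get_time())
ox,oz=from_tip(-.049,.012,th)
P,q=tcp_for(b,ox,oz,th,h=.0136)
bot.movel(P,q,rate=.1); print(get_time(),get_gripper_width(),get_ee_pos()-P,np.round(get_ft_force(),2))
p=read_camera("scene"); save(p,"j_scene",(330,170,530,310),4)
p=read_camera("wrist"); save(p,"j_wrist")
E
```

```text
19.275 [ 0.2   1.03 -1.62]
[0.56786867 0.12233586 0.17446232]
20.4917
21.125 0.011783382802827 [ 0.00033015 -0.00011977  0.00022514] [ 0.14  0.2  -2.37]
```

View pics/j_scene.png

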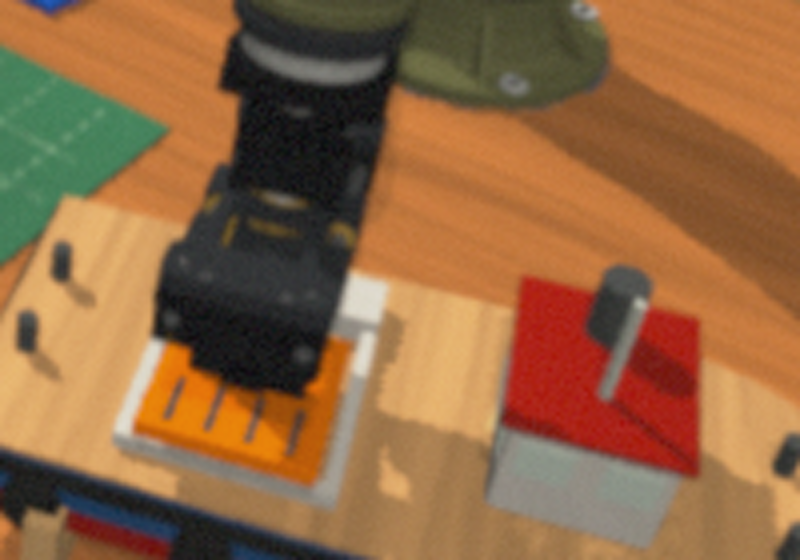

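View pics/j_wrist.png

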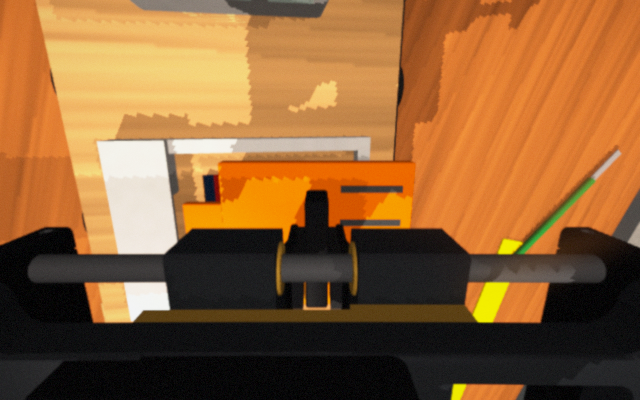

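The tilted cover hangs over the hatch, tongue tip just off the lip (wrist px 184 vs lip edge 172). I'll feel for the deck with the tip.

```bash
python3 - <<'E'
from h import *
b=np.load("boat.npy"); th=np.radians(8)
f0=np.mean([get_ft_force() for _ in range(5)],0); m0=np.array(get_moment())
for t in (.007,.005,.004,.003,.002,.001,.0,-.001,-.002):
    ox,oz=from_tip(-.049,t,th); P,q=tcp_for(b,ox,oz,th,h=.0136)
    bot.movel(P,q,rate=.03); bot.wait(.1)
    f=np.mean([get_ft_force() for _ in range(4)],0); print(t,round(get_time(),2),round((get_ee_pos()[2]-P[2])*1e3,2),np.round(f-f0,2),np.round(get_moment()-m0,3))
    if f[2]-f0[2]>3: break
E
```

```text
0.007 21.64 0.06 [-0.85  0.35  0.38] [-0.011 -0.     0.008]
0.005 21.99 -0.01 [-0.12 -0.41 -0.14] [ 0.072 -0.036  0.04 ]
0.004 22.34 0.0 [-1.12 -1.35 -0.06] [-0.059  0.029 -0.025]
0.003 22.69 0.0 [-0.57 -1.83 -0.04] [-0.014 -0.018  0.006]
0.002 23.04 -0.03 [-0.31  0.07 -0.46] [ 0.022 -0.025 -0.028]
0.001 23.39 -0.03 [-0.74  0.29  0.96] [-0.032 -0.006  0.017]
0.0 23.74 0.0 [ 0.12 -0.19 -0.16] [ 0.045 -0.053  0.024]
-0.001 24.09 0.27 [0.2  0.16 0.52] [-0.013 -0.075  0.055]
-0.002 24.44 0.63 [-0.15  0.07  5.71] [-0.05   0.165 -0.016]
```

Deck contact came 1 mm below nominal, so the height is calibrated. Next I slide the tongue under the lip in small steps.

```bash
python3 - <<'E'
from h import *
b=np.load("boat.npy"); th=np.radians(8); ux=np.array([np.cos(b[2]),np.sin(b[2]),0])
f0=None
for xt,t in [(-.049,.0006),(-.057,.0006),(-.063,.0004),(-.069,.0004),(-.073,.0002),(-.076,.0002),(-.0775,.0002),(-.0785,.0002)]:
    ox,oz=from_tip(xt,t,th); P,q=tcp_for(b,ox,oz,th,h=.0136)
    bot.movel(P,q,rate=.05); bot.wait(.05)
    f=np.mean([get_ft_force() for _ in range(4)],0)
    if f0 is None: f0=f
    d=f-f0; print(xt,round(get_time(),2),np.round((get_ee_pos()-P)*1e3,2),"ax",round(d@ux,2),"z",round(d[2],2),np.round(get_moment(),2))
    if abs(d@ux)>8 or abs(d[2])>10: print("stop"); break
p=read_camera("scene"); save(p,"k_scene",(330,170,530,310),4)
p=read_camera("wrist"); save(p,"k_wrist")
E
```

```text
-0.049 24.74 [-0.76 -0.28 -0.87] ax 0.0 z 0.0 [-0.08  0.09 -0.06]
-0.057 25.1 [-0.21 -0.25 -0.09] ax -0.19 z 0.82 [-0.06  0.06  0.03]
-0.063 25.42 [-0.03 -0.12  0.07] ax -0.57 z 0.45 [-0.06  0.02 -0.02]
-0.069 25.73 [-0.06 -0.17  0.03] ax 1.31 z 0.36 [-0.08  0.11 -0.01]
-0.073 26.03 [-0.05 -0.08  0.01] ax 0.38 z 0.18 [-0.08  0.08  0.  ]
-0.076 26.33 [-0.02 -0.06  0.02] ax -0.11 z 0.62 [-0.07  0.09 -0.01]
-0.0775 26.63 [-0.01 -0.03 -0.  ] ax 0.83 z 1.01 [-0.04  0.03  0.01]
-0.0785 26.93 [0.47 0.23 0.25] ax 2.35 z -0.66 [ 0.11 -0.37  0.03]
```

View pics/k_scene.png

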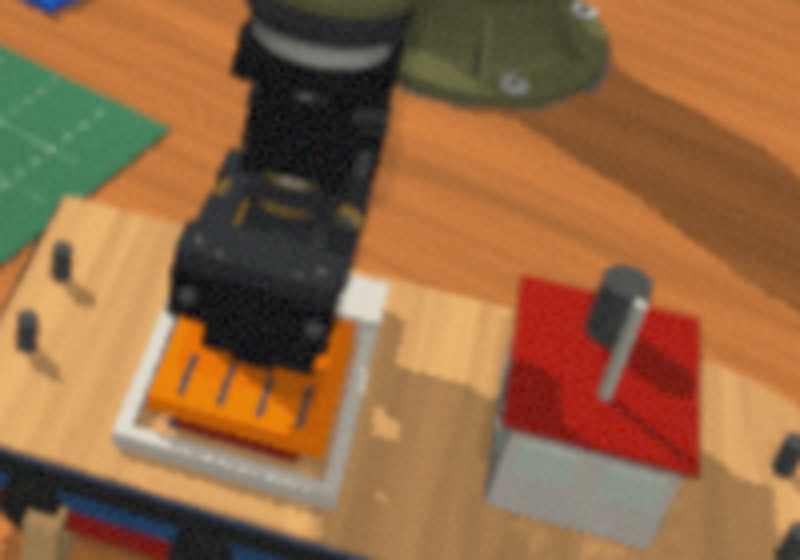

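View pics/k_wrist.png

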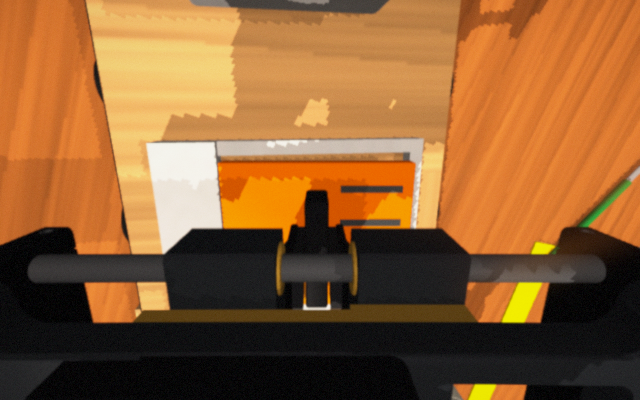

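The tongue is about 23 mm under the lip with light contact (2 N), and the far edge is inside the rim. Now I back off slightly and lower gently.

```bash
python3 - <<'E'
from h import *
b=np.load("boat.npy"); ux=np.array([np.cos(b[2]),np.sin(b[2]),0])
f0=None
for deg,xt,t in [(8,-.0775,.0002),(6.5,-.0777,.0001),(5,-.0778,.0),(4,-.0778,0),(3,-.0779,-.0002),(2,-.078,-.0003),(1.3,-.078,-.0004),(.7,-.0781,-.0005),(.3,-.0781,-.0006),(0,-.0781,-.0007)]:
    th=np.radians(deg); ox,oz=from_tip(xt,t,th); P,q=tcp_for(b,ox,oz,th,h=.0136)
    bot.movel(P,q,rate=.04); bot.wait(.05)
    f=np.mean([get_ft_force() for _ in range(4)],0)
    if f0 is None: f0=f
    d=f-f0; print(deg,round(get_time(),2),np.round((get_ee_pos()-P)*1e3,2),"ax",round(d@ux,2),"f",np.round(d,2),np.round(get_moment(),2))
    if abs(d@ux)>10 or abs(d[2])>12: print("stop"); break
p=read_camera("scene"); save(p,"l_scene",(330,170,530,310),4)
p=read_camera("wrist"); save(p,"l_wrist")
E
```

```text
8 27.33 [-0.29 -0.19 -0.16] ax 0.0 f [0. 0. 0.] [-0.03  0.03 -0.02]
6.5 27.63 [-0.33  0.05 -0.31] ax -0.72 f [-0.71 -0.13 -0.81] [-0.07  0.03  0.  ]
5 27.93 [-0.3   0.03 -0.22] ax 0.54 f [0.38 0.53 0.84] [-0.15 -0.   -0.02]
4 28.23 [-0.12 -0.01 -0.07] ax -0.95 f [-0.78 -0.66 -0.8 ] [-0.06 -0.    0.01]
3 28.53 [-0.01  0.09 -0.04] ax -0.21 f [-0.04 -0.53  0.27] [-0.06 -0.04  0.04]
2 28.83 [-0.02  0.09 -0.07] ax 0.49 f [ 0.42  0.28 -0.51] [-0.   -0.06  0.03]
1.3 29.13 [ 0.04  0.1  -0.06] ax -0.16 f [-0.29  0.33 -0.98] [-0.   -0.11  0.  ]
0.7 29.43 [ 0.06  0.06 -0.05] ax 0.51 f [0.38 0.46 0.41] [-0.01 -0.11 -0.01]
0.3 29.73 [ 0.02 -0.02 -0.02] ax -0.57 f [-0.78  0.52  1.33] [-0.05 -0.11  0.02]
0 30.03 [0.05 0.01 0.15] ax -1.42 f [-1.13 -1.06  1.53] [-0.08  0.13 -0.03]
```

View pics/l_scene.png

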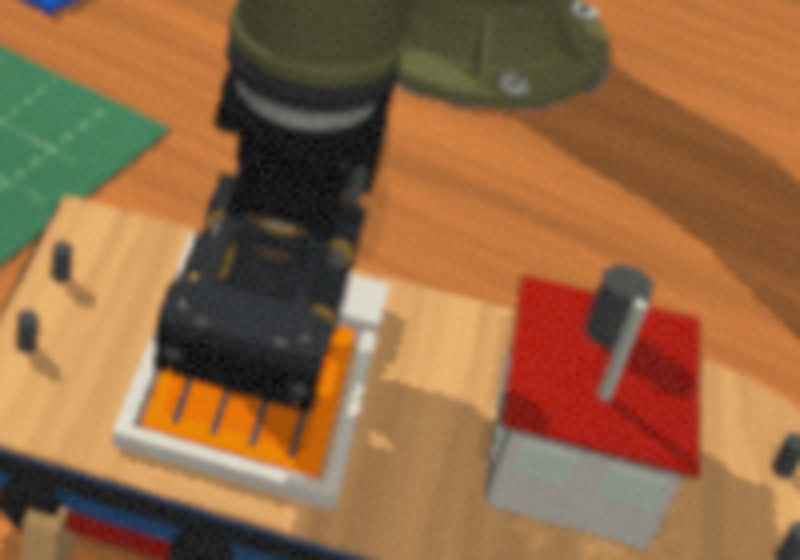

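View pics/l_wrist.png

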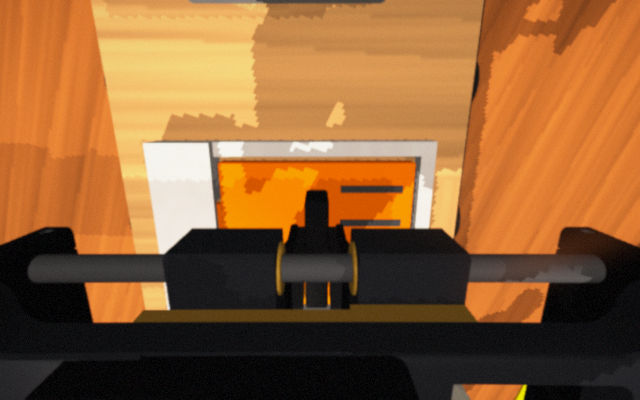

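The cover is down in the rim with slight contact. Fully opened fingers (117 mm over their backs) would reach the lip's height at these tip levels. So I lift the flat, still hooked cover 3 mm and shift it slightly, which lets the fingers clear the lip, and then let it drop home.

```bash
python3 - <<'E'
from h import *
b=np.load("boat.npy")
ox,oz=from_tip(-.0774,.0024,0); P,q=tcp_for(b,ox,oz,0,h=.0136)
bot.movel(P,q,rate=.03); bot.wait(.1); print(get_time(),np.round((get_ee_pos()-P)*1e3,2),np.round(get_ft_force(),2))
eoat.ungrasp(); print(get_time(),get_gripper_width(),np.round(get_ft_force(),2))
p=read_camera("wrist"); save(p,"m_wrist0")
bot.movel(P+[0,0,.10],rate=.12)
uy=world([0,0,b[2]],LC([0,1,0]))[0]
bot.movel(P+[0,0,.18]-.11*uy,rate=.25); print(get_time())
p=read_camera("wrist"); save(p,"m_wrist"); np.save("pm.npy",p,allow_pickle=True)
p=read_camera("scene"); save(p,"m_scene",(330,170,530,310),4)
E
```

```text
30.4917 [-0.02  0.03 -0.08] [-0.55 -0.7  -1.37]
31.8667 0.08698922707657318 [ 0.47 -0.37  0.19]
33.5917
```

View pics/m_scene.png

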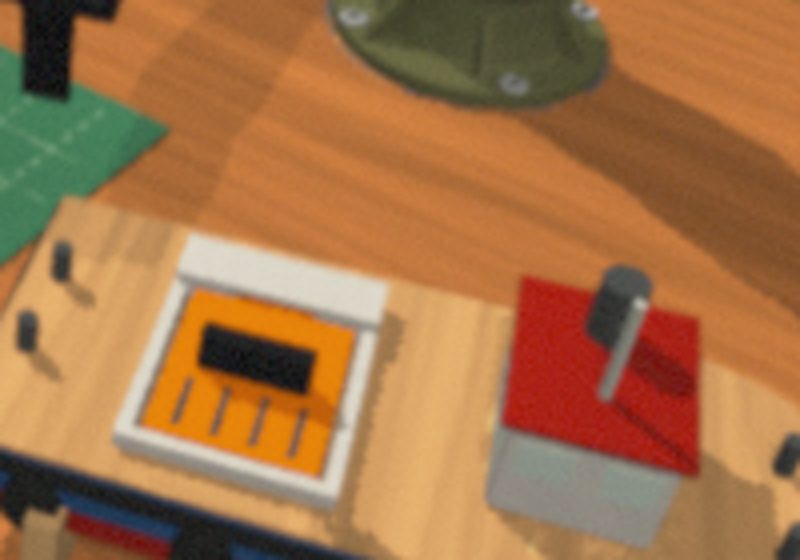

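View pics/m_wrist.png

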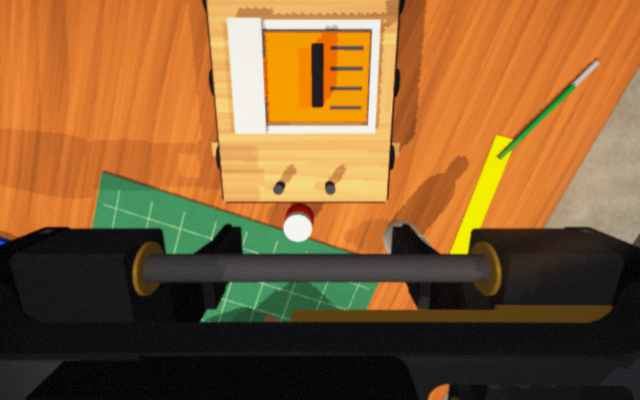

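The cover appears home. I'll verify with a model overlay in two cameras and check the bystanders.

```bash
python3 - <<'E'
from h import *
b=np.load("boat.npy"); pm=np.load("pm.npy",allow_pickle=True).item()
ps=read_camera("scene"); pt=read_camera("top")
polys=[(world(b,LC([[55,45,100],[55,-45,100],[-55,-45,100],[-55,45,100]])/1e3),(255,0,255)),(world(b,LC([[6,30,125],[6,-30,125],[-6,-30,125],[-6,30,125]])/1e3),(0,255,0))]
save(pm,"n_w",(215,5,395,145),4.4,polys); save(ps,"n_s",(355,220,435,310),8,polys)
for n,z,px in [("tape",.048,0),("paint",.055,0),("glue",.13,0)]:
    print(n,[np.round(d["box"],1) for d in search_frame(pt,n)[:1]],[np.round(d["box"],1) for d in search_frame(ps,n)[:1]])
print(get_time(),get_gripper_width())
E
```

```text
tape [] [array([235.1, 146.7, 254.9, 173.8])]
paint [array([292.7, 158.7, 304.5, 177.7])] [array([304. , 239.1, 324.5, 267.7])]
glue [array([279.6,  99.9, 301.7, 123.1])] [array([314.1, 217.4, 554. , 353.5])]
34.0917 0.08713534975069706
```

View pics/n_w.png

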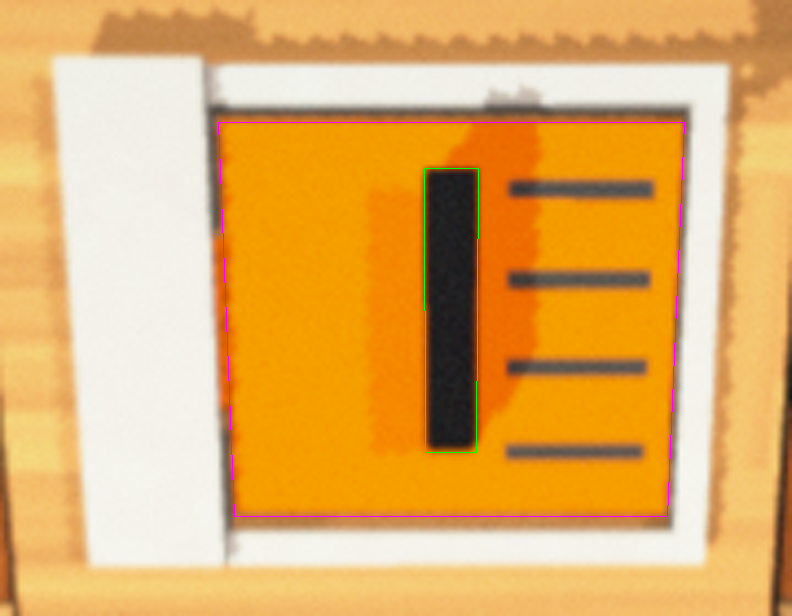

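View pics/n_s.png

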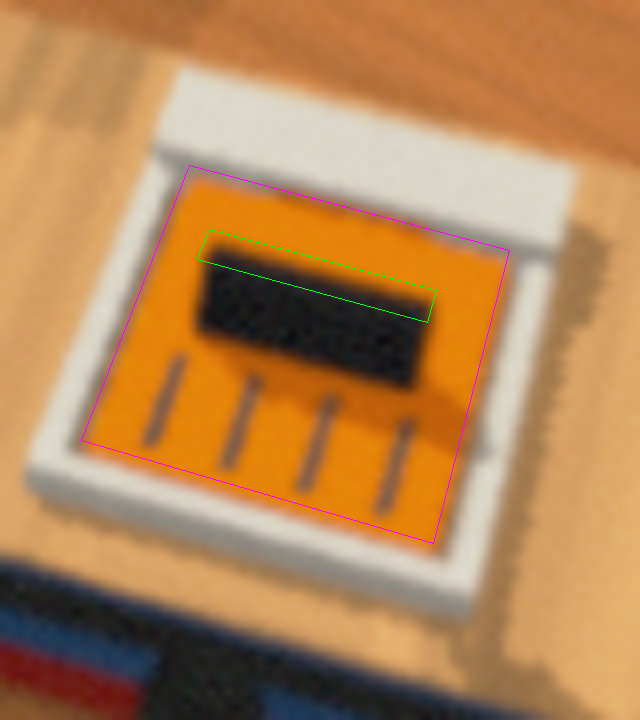

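```bash
python3 - <<'E'
from cell import *
print(workorder.hand_in(), get_time())
E
```

```text
the job is handed in; nothing more can be done
the job is handed in; nothing more can be done
```

The hatch cover is seated flat and fully home in the boat's white rim, and I handed the job in at about 34 s of the 58 s allowed. I drew the orange cover out by its tongue, laid it flat on the mat with the grip up and let go. Then I took it by the grip and hooked the tongue under the lip at an 8° tilt. The far edge went down gently, with forces of about 2 N or less. To keep the opening fingers clear of the lip, I released the cover from 3 mm above the deck, still hooked, and it dropped home.

**Fit:** In the wrist picture, the outline of a fully seated cover matches the plate and grip within about 1 mm. In the scene picture it sits about 1–2 px off, like that camera's earlier mismatch when I fitted the boat.

**Bystanders:** The paint jar is unmoved in both views. The tape was missed in the last top picture but is unmoved in the scene view. The glue is unmoved in the top view; its last scene detection was a false box around the boat.

**Robot:** After release, the arm moved clear with the gripper open, touching nothing.

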